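# Guarded switch of the fume extractor

### The arm

A 6-joint arm with a two-finger parallel gripper is mounted at the origin on the work surface. World frame = base frame: x ahead of the robot, y to its left, z up, the work surface at z = 0. Lengths are in mm, angles in rad, forces in N, time in s.
With the tool pointing down it reaches from about 275 to 1000 mm from the base axis. Payload 8.4 kg.
Tool frame: the origin (TCP) lies on the centre line of the jaws, within the pads' length; the fingertips stand 14 mm ahead of it and the grasp point (between the pads) lies 5 mm behind it; z points along the fingers, y is the line along which they close (so a half turn about z gives the same grasp; the last joint's range is limited). The gripper opens to 85 mm and grips with 20 to 120 N. Pads are 22 mm wide; open, the fingers measure 114 mm over their backs; the gripper's body (76 mm by 85 mm) begins 54 mm behind the grasp point. The pads swing forward as they close: fully open they stand 13 mm farther back than shut.
Start: joints at [1.125, 0.353, 1.633, -0, 1.155, -0.002], TCP at [268.358, 564.457, 216.281] pointing down, gripper open.
Joint ranges: [-2.63, 2.63], [-0.92, 2.1], [0.06, 2.66], [-1.3, 4.44], [0, 2.69], [-3.02, 3.02]. Speed limits (rad/s): [2.22, 2.22, 2.79, 3.14, 3.14, 3.14].

### API

Orientations are given as [roll, pitch, yaw] about the fixed x, y, z axes, in that order (R = Rz(yaw) Ry(pitch) Rx(roll)).
In Python, from rig import r gives the robot as it stands.
- The arm moves only by the tool step_arm, never from a script. Its argument "plan" is text: rows parted by semicolons, each of 7 numbers parted by spaces: the turn, a rotation vector about the world's x, y, z in degrees, then the shift along the world's x, y, z in mm, then the closure in counts, from 0 (fully open) to 255 (shut). In form: rx ry rz x y z hand; .... A call has 1 to 8 rows; each row is the pose to reach, as a shift and turn from the pose commanded when the call began; what a row does not reach only later rows make up. A row lasts 1/10 s, in which the tool goes at most 50 mm and 8.59 degrees, less where a joint would pass 70% of its speed; a pose out of reach is approached as far as the arm can. A call with a gripper value outside its range is refused whole. The fingers move at their own pace and stop on an object; "force" is the grip in N (left out, the last holds). Time passes only in rows, so rows that repeat a pose let the fingers close. It gives the time, the measured TCP pose, the force, the opening and the grip force at its end, in the units of the state.
- r.sense(): the state, without advancing time (a new reading comes with each control period).
- r.grab_frame(name): name is "side" or "top" or "wrist"; returns (picture, depth): 480x640x3 uint8, red, green, blue; 480x640 float32, mm along the optical axis (not along the pixel's ray), 0 where there is no reading.
- r.get_calibration(name): a dict with "K" (3x3 intrinsics, pixels), "world_from_camera" (4x4, takes a point from camera to world coordinates). Camera axes: x right, y down, z forward; pixel columns grow to the right and rows downward; lengths in mm; the calibration is good to about 2 mm. A picture is of the moment at which its call begins: read the wrist's pose just before it. get_calibration takes no time and is no camera call; for the wrist camera it gives the pose at the moment of the call.
- r.sign_off(): hands the job in; it is judged then, once.
The state is a dict: "clock": time; "qpos": joint angles; "qvel": joint speeds; "joint_efforts": joint torques, N m; "eef_pos": TCP position; "tcp_rot": TCP orientation; "contact_force": force on the tool from outside, world axes, zero at the start; "wrist_torque": the same for the moment, N m; "opening": opening from 0.0 (shut) to 1.0 (fully open); "grasp_force": force on a finger pad.
Only numpy, scipy, OpenCV 4.12 (cv2) and the standard library are available. Lean on these libraries where they do the work, as an engineer would, in place of code of your own. Each camera call takes 0.05 s, during which the arm holds its last target. There are 200 camera calls.

### The job

Switch on the fume extractor at the box with the guarded switch: lift its hinged guard by the tab with a fingertip and push it back until it rests open by itself, push the steel toggle under it fully over towards the guard's hinge, then tip the guard back over so that it drops shut over the toggle. Nothing needs gripping: light fingertip pushes are enough, so do not force the guard or the toggle; leave the bare toggle of the other box as it is, and do not lift or push aside anything else on the bench.

Things in the scene. Friction and masses are not known exactly. Their poses are not given: they have to be found in the camera images.
- switch_box: The guarded switch box, bolted to the bench: grey enclosure 130 (x) by 110 (y) by 50 mm high. Origin at the centre of its underside; x points from its front (with the guard's tab, the side turned away from the robot) to its rear (the hinge side, next to the robot), z up. On its top stand the toggle (pivot at x -22, y 0, z 52 mm) and over it the guard.
- guard (a joint): Angle of the dark steel guard (about 120 g) about its hinge, rad: 0 shut, grows as its front rises and swings back; stop at 1.6. Almost no friction: it falls shut from below about 0.85 and falls open against the stop from above about 1.15. About 1 N up under its finger tab lifts it (finger tilted 20 to 45 degrees so that it points in under the tab, following the arc); a level push on its front jams it.
- guard_roof (a point): Centre of the outer face of the guard's flat roof; moves with the guard. Shut, the guard is a hood 85 mm long (box x -65 to +20 mm) and 75 wide, this face 101 mm above the bench; a 16 mm slot in it shows the toggle. Open, the roof stands upright behind the hinge, this face looking rearward at box x 65 mm, 56 to 141 mm above the bench; a push on it towards the front tips the guard over to fall shut.
- toggle (a joint): Angle of the toggle under the guard, rad: 0 is off, leaning 0.5 rad from upright towards the front of the box; 1.0 is on and its stop, leaning 0.5 rad towards the hinge. It starts within 0.12 of off and stays where it is left; about 1 N at its tip moves it.
- guard_tab (a point): Middle of the underside of the guard's finger tab, a plate 50 wide and 3 thick that juts 20 mm forward from the front apron; moves with the guard. Shut: box x -76 mm, 74 mm above the bench and 11 mm ahead of the box's front face, with nothing below; the tab's tip is at box x -84 mm. Apron: 74 to 101 mm above the bench.
- guard_hinge (a point): Middle of the guard's hinge line, which runs along the box's y: box x +20 mm, 56 mm above the bench. Fixed to the box; axes as the box's.
- toggle_tip (a point): Centre of the 13 mm steel ball at the tip of the toggle under the guard, 34 mm from its pivot; the stem is 8 mm thick. About 82 mm above the bench when off or on.
- spare_box: The other switch box: the same enclosure with the same toggle but no guard. Origin at the centre of its underside.
- spare_toggle (a joint): Angle of the bare toggle on the other box, rad, 0 leaning to the front, 1.0 leaning to the rear. To be left as it is.
- pipe_small: Short steel pipe standing upright, 60 mm diameter, 70 high, loose; stands between the boxes. Origin at the centre of its foot.
- pipe_large: Short steel pipe standing upright, 90 mm diameter, 70 high, loose. Origin at the centre of its foot.
- bracket: Welded steel bracket, base 80 by 120 mm, upright plate to 66 mm high, loose. Origin under its centre.
- magnet_square: Orange welding magnet, flat triangle of 90 mm sides, 16 thick, lying loose. Origin under it.
- soapstone: White marking stick 12 by 130 by 6 mm, lying loose along its y. Origin under its centre.
- hammer: Hammer 260 mm long, lying loose along its x. Origin under it.
- grinder: Angle grinder about 260 mm long along its x, 75 high, loose. Origin under it.
- brush: Hand brush 200 mm long, lying loose along its x. Origin under it.

How it is judged (in metres and radians):
On the way, in this order (a step that is already met when the one before it is completed fails the run):
1. the guard is swung back past upright and rests open, the toggle still off (value of joint guard above 1.45 rad and value of joint toggle below 0.4 rad), for 0.2 s.
2. the toggle is fully over towards the hinge while the guard is open (value of joint toggle above 0.85 rad and value of joint guard above 1.2 rad), for 0.2 s.
3. the guard has dropped shut with the toggle still on (value of joint guard below 0.08 rad and value of joint toggle above 0.85 rad), for 0.2 s.
At the end, for the whole second after the job is handed in: The guard is shut (within 0.08 rad) and at rest, the toggle under it is fully on (above 0.85 of 1.0 rad), and the bare toggle of the other box is still off. Every loose thing lies within 25 mm of where it started (all of step 3 and value of joint spare_toggle below 0.27 rad and velocity of joint guard between -0.05 and 0.05 rad/s and not (distance of any of pipe_small, pipe_large, bracket, magnet_square, soapstone, hammer, grinder, brush from where it was at the start of the episode above 0.025 m)); the robot touches nothing.
It fails at once if the guard or its toggle is forced (more than 40 N) (contact force between any of the arm, the fingers and guard above 40 N or contact force between any of the arm, the fingers and toggle above 40 N).
It fails at once if the other box's bare toggle is moved (value of joint spare_toggle above 0.27 rad).
It fails at once if a loose thing on the bench is lifted, carried or pushed more than 25 mm (distance of any of pipe_small, pipe_large, bracket, magnet_square, soapstone, hammer, grinder, brush from where it was at the start of the episode above 0.025 m).
It also fails if it takes over 61 s, if anything falls off the work surface, if the arm or the gripper's body presses on something with over 40 N, if the wrist force passes 120 N, or if a joint passes its speed limit or range.

## Working session

There is one attempt and no reset: what is moved stays moved. The work goes in short steps, Python scripts to look and compute and a tool call to move; the robot and the scene stay as the last step left them, time stands still between calls to the robot, and variables do not carry over. Pictures are saved under pics/ and viewed, at most 10 in all, crops included, and the job is handed in when it is done.

Besides the shell and the picture viewer there is one more tool, called after ">>>" as name(argument=value, ...) on one line, values as JSON. step_arm: Moves the arm, as the interface text tells. Its arguments: {"type":"object","properties":{"plan":{"type":"string"},"force":{"type":"number"}},"required":["plan"]}

```bash
ls; mkdir -p pics
python3 - <<'E'
from rig import r
import cv2,numpy as np
s=r.sense();print({k:np.round(v,3) for k,v in s.items()})
for n in("top","side"):
    p,d=r.grab_frame(n);c=r.get_calibration(n)
    cv2.imwrite(f"pics/{n}0.png",p[:,:,::-1]);np.savez(f"{n}0.npz",p=p,d=d,K=c["K"],T=c["world_from_camera"])
    print(n,np.round(c["K"],1).tolist(),np.round(c["world_from_camera"],3).tolist())
E
```

```text
pics
{'clock': np.float64(0.0), 'qpos': array([ 1.125,  0.354,  1.634, -0.   ,  1.155, -0.002]), 'qvel': array([ 0.001, -0.001,  0.002,  0.001, -0.003, -0.   ]), 'joint_efforts': array([ 1.0000e-03, -6.0524e+01, -3.4208e+01, -0.0000e+00,  9.0000e-03,
        0.0000e+00]), 'eef_pos': array([268.145, 563.999, 215.56 ]), 'tcp_rot': array([-3.14 ,  0.   ,  2.698]), 'contact_force': array([ 0.24 , -0.186, -0.305]), 'wrist_torque': array([ 0.03 , -0.011,  0.009]), 'grasp_force': np.float64(0.0), 'opening': np.float64(1.001)}
top [[487.2, 0.0, 323.3], [0.0, 487.2, 243.0], [0.0, 0.0, 1.0]] [[0.028, -0.984, 0.175, 345.668], [-0.999, -0.031, -0.011, 23.612], [0.016, -0.174, -0.985, 1266.868], [0.0, 0.0, 0.0, 1.0]]
side [[482.9, 0.0, 315.8], [0.0, 482.9, 237.3], [0.0, 0.0, 1.0]] [[0.73, -0.498, 0.467, 39.783], [-0.683, -0.543, 0.488, -519.572], [0.01, -0.676, -0.737, 894.134], [0.0, 0.0, 0.0, 1.0]]
```

View pics/top0.png

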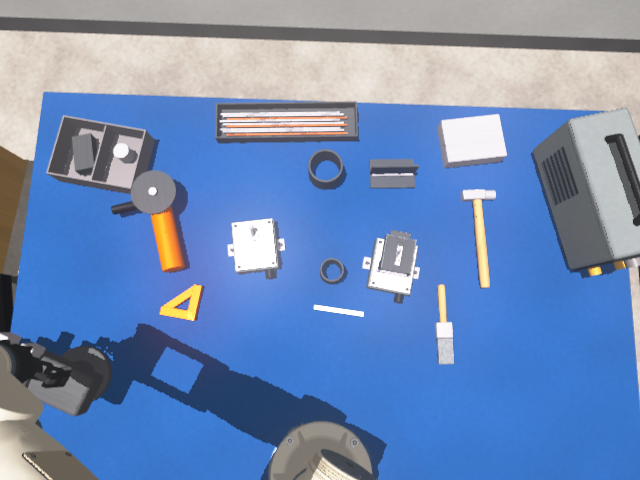

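View pics/side0.png

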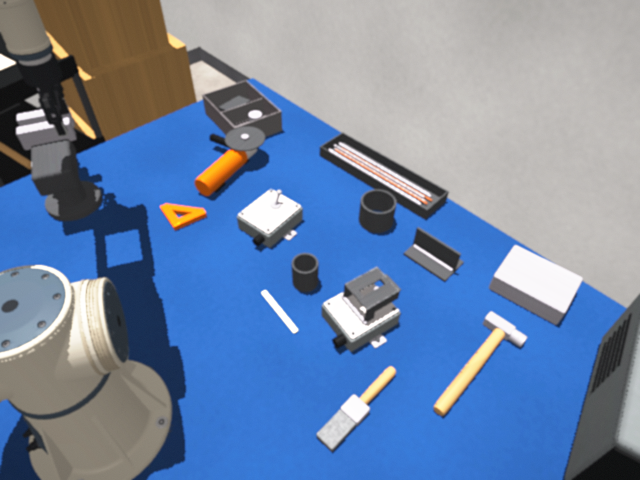

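The top view shows the guarded box at about (393,263) with its tab near (403,235). The pipe is at (332,270), the bracket at (392,175) and the spare box at (254,245). The side view shows the guarded box at (365,305) with the guard shut. Next I measure the box pose from depth.

```bash
cat > h.py <<'E'
import numpy as np,cv2
def cloud(n):
    f=np.load(n);d=f["d"];K=f["K"];T=f["T"]
    v,u=np.mgrid[:480,:640];P=np.stack([(u-K[0,2])/K[0,0]*d,(v-K[1,2])/K[1,1]*d,d],-1)@T[:3,:3].T+T[:3,3]
    P[d==0]=np.nan;return P,f["p"]
E
python3 - <<'E'
from h import *
for n,win in(("top0.npz",(350,225,430,310)),("side0.npz",(310,260,410,355)),("top0.npz",(225,210,290,280))):
    P,p=cloud(n);m=np.zeros((480,640),bool);m[win[1]:win[3],win[0]:win[2]]=1
    hsv=cv2.cvtColor(p,cv2.COLOR_RGB2HSV);z=P[...,2]
    nb=m&~((hsv[...,0]>95)&(hsv[...,0]<130)&(hsv[...,1]>110))
    print(n,"bench z",np.nanmedian(z[m&~nb]))
    for nm,mm in(("roof",nb&(z>94)&(z<112)),("top",nb&(z>42)&(z<58)&(hsv[...,2]>110))):
        q=P[mm]
        if len(q)<20: print(nm,len(q));continue
        rc=cv2.minAreaRect(q[:,:2].astype(np.float32));print(nm,len(q),np.round(rc[0],1),np.round(rc[1],1),round(rc[2],1),np.round(np.median(q[:,2]),1),np.round(cv2.boxPoints(rc),0).tolist())
    q=P[nb&(z>66)&(z<84)];print("tab/others",len(q),np.round(np.nanmedian(q,0),1) if len(q) else'')
    print(np.histogram(z[nb],bins=np.arange(-5,125,10))[0])
P,p=cloud("top0.npz")
for a in((385,400,245,275),(330,335,262,278)): print(np.round(np.nanmedian(P[a[2]:a[3],a[0]:a[1]].reshape(-1,3),0)))
c=cv2.resize(p[215:315,340:440,::-1],None,fx=5,fy=5,interpolation=cv2.INTER_CUBIC)
s=np.load("side0.npz")["p"];e=cv2.resize(s[260:360,310:370+40,::-1],(500,500),interpolation=cv2.INTER_CUBIC)
cv2.imwrite("pics/crop1.png",cv2.resize(np.hstack([c,e]),(800,400)))
E
```

```text
top0.npz bench z -0.31092094296423056
roof 946 [ 531.6 -172. ] [75.8 85.9] 80.4 100.5 [[483.0, -202.0], [568.0, -217.0], [580.0, -142.0], [496.0, -128.0]]
top 1177 [ 508.4 -167.6] [109.7 128.4] 80.2 49.5 [[436.0, -211.0], [562.0, -233.0], [581.0, -124.0], [454.0, -103.0]]
tab/others 146 [ 583.1 -175.1   76.2]
[141  85  28  94 236 989 117  46 107  38 910  30]
side0.npz bench z -0.1872918104705832
roof 1167 [ 532.  -171.5] [77.7 86.9] 80.4 100.6 [[483.0, -203.0], [568.0, -217.0], [581.0, -140.0], [496.0, -126.0]]
top 1674 [ 507.7 -168.9] [108.4 127. ] 80.5 49.4 [[436.0, -212.0], [561.0, -233.0], [579.0, -126.0], [454.0, -105.0]]
tab/others 205 [ 507.4 -200.4   75.9]
[ 228  205  183  305  412 1539  200   96  125   94 1155    0]
top0.npz bench z -0.5136838528997032
roof 0
top 2025 [551.9 185.6] [129.6 109. ] 8.3 49.5 [[480.0, 230.0], [496.0, 122.0], [624.0, 141.0], [608.0, 249.0]]
tab/others 14 [582.8 188.9  74.2]
[ 318   74   35   93  275 1846   30   12    7   17    0    0]
[ 520. -157.   99.]
[500. -15.  -0.]
```

View pics/crop1.png

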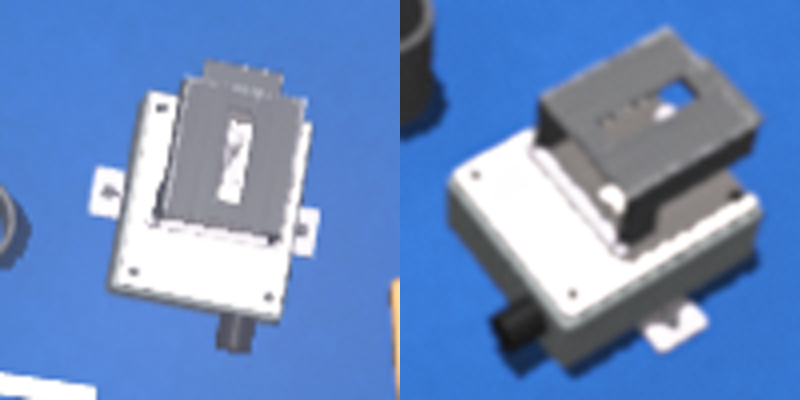

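>>> step_arm(plan="0 0 2 9 -18 0 255; 0 0 4 27 -54 0 255; 0 0 6 49 -98 0 255; 0 0 8 72 -143 0 255; 0 0 10 94 -188 0 255; 0 0 12 116 -233 0 255; 0 0 14 139 -277 0 255; 0 0 15.7 161 -322 0 255", force=30)

```text
clock: 0.9
eef_pos: [429.6, 241.0, 216.2]
tcp_rot: [-3.142, 0.0, 2.974]
contact_force: [0.9, 0.4, -0.0]
opening: 0.002
grasp_force: 0.0
```

>>> step_arm(plan="0 0 0 22 -44 0 255; 0 0 0 44 -88 0 255; 0 0 0 66 -132 0 255; 0 0 0 88 -176 0 255; 0 0 0 110 -220 0 255; 0 0 0 132 -264 0 255; 0 0 0 154 -308 0 255; 0 0 0 176 -350 0 255")

```text
clock: 1.7
eef_pos: [605.5, -109.3, 216.0]
tcp_rot: [3.142, -0.0, 2.971]
contact_force: [1.7, 0.6, -0.3]
opening: -0.001
grasp_force: 0.0
```

```bash
python3 -c "
from rig import r
import numpy as np
s=r.sense();print({k:np.round(s[k],3).tolist() for k in('clock','qpos','eef_pos','tcp_rot','contact_force','opening')})"
```

```text
{'clock': 1.7, 'qpos': [-0.181, 0.339, 1.655, 0.0, 1.148, -1.582], 'eef_pos': [605.521, -109.301, 215.996], 'tcp_rot': [3.142, -0.0, 2.971], 'contact_force': [1.743, 0.604, -0.336], 'opening': -0.001}
```

>>> step_arm(plan="1.1 6.6 0 8 -16 0 255; 2.2 13.1 0 16 -33 0 255; 3.4 19.7 0 25 -50 -10 255; 4.5 26.3 0 33 -66 -30 255; 5.6 32.8 0 41 -82.5 -50 255; 6.7 39.4 0 41 -82.5 -76 255; 6.7 39.4 0 41 -82.5 -76 255; 6.7 39.4 0 41 -82.5 -76 255")

```text
clock: 2.5
eef_pos: [645.4, -189.3, 137.7]
tcp_rot: [-3.141, -0.7, 2.972]
contact_force: [0.9, 0.3, 1.8]
opening: -0.001
grasp_force: 0.0
```

Run:
```python
from rig import r
import cv2,numpy as np
s=r.sense();print({k:np.round(s[k],3).tolist() for k in('clock','qpos','eef_pos','tcp_rot','contact_force')})
for n in("side","top"):
    p,d=r.grab_frame(n);c=r.get_calibration(n);np.savez(f"{n}1.npz",p=p,d=d,K=c["K"],T=c["world_from_camera"])
from h import *
f=np.array([.9857,-.1685]);n=np.array([.1685,.9857])
P,p=cloud("side1.npz");Q=P[...,:2]-[508.7,-168.1];S=Q@f;N=Q@n;Z=P[...,2]
m=(abs(N)<60)&(S>95)&(S<320)&(Z>85)&(Z<300)
print(m.sum(),"lowest",[np.round([S[m][i],N[m][i],Z[m][i]]).tolist() for i in np.argsort(Z[m])[:12]])
for z in range(95,240,10):
    k=m&(abs(Z-z)<5)
    if k.any():print(z,np.round([S[k].min(),S[k].max(),N[k].min(),N[k].max()]))
cv2.imwrite("pics/s1.png",cv2.resize(p[180:380,280:520,::-1],(720,600)))
```

```text
{'clock': 2.5, 'qpos': [-0.257, 0.932, 0.982, -0.061, 1.925, -1.659], 'eef_pos': [645.404, -189.25, 137.684], 'tcp_rot': [-3.141, -0.7, 2.972], 'contact_force': [0.866, 0.262, 1.791]}
3124 lowest [[154.0, -5.0, 146.0], [150.0, -5.0, 149.0], [148.0, -4.0, 149.0], [150.0, -4.0, 152.0], [143.0, -3.0, 152.0], [144.0, -5.0, 153.0], [142.0, 2.0, 154.0], [145.0, -3.0, 154.0], [146.0, -5.0, 155.0], [160.0, -11.0, 155.0], [140.0, -2.0, 155.0], [156.0, -12.0, 156.0]]
145 [148. 154.  -5.  -4.]
155 [139. 162. -12.  14.]
165 [139. 176. -13.  16.]
175 [148. 188. -28.  15.]
185 [157. 202. -40.  35.]
195 [161. 206. -51.  42.]
205 [170. 212. -60.  49.]
215 [174. 213. -60.  59.]
225 [182. 223. -59.  60.]
235 [190. 230. -43.  44.]
```

View pics/s1.png

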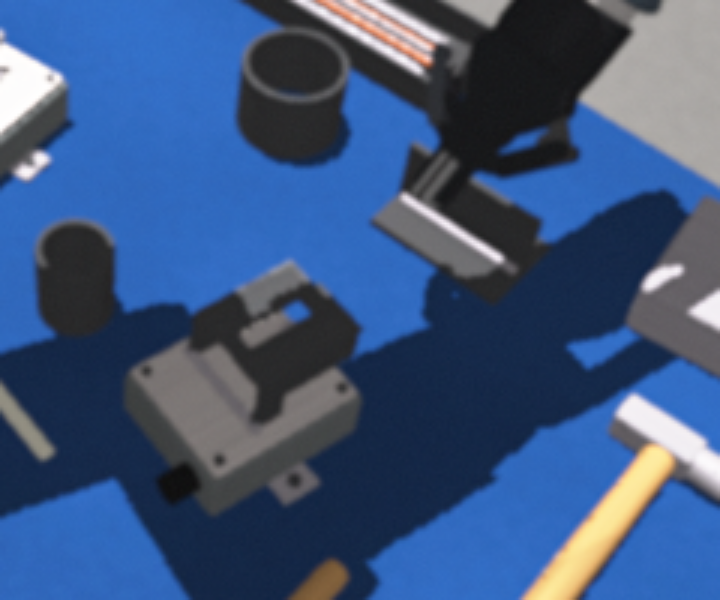

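The side crop shows the closed fingers ending near (410,190), with everything else undisturbed. I'll compare the projected TCP and tip with the depth there.

Run:
```python
from h import *
from rig import r
f=np.array([.9857,-.1685,0]);n=np.array([.1685,.9857,0])
s=r.sense();p0=s["eef_pos"];t=s["tcp_rot"][1];print("tilt",np.degrees(t),"S,N",(p0[:2]-[508.7,-168.1])@f[:2],(p0[:2]-[508.7,-168.1])@n[:2])
t=.7;d=-np.sin(t)*f-np.cos(t)*np.array([0,0,1]);e=-np.cos(t)*f+np.sin(t)*np.array([0,0,1])
for nm in("side1.npz","top1.npz"):
    F=np.load(nm);K,T=F["K"],F["T"];P,p=cloud(nm);Ti=np.linalg.inv(T)
    for l in(-40,-20,-5,0,14):
        q=p0+d*l;c=Ti[:3,:3]@q+Ti[:3,3];u=K@c/c[2];i,j=int(round(u[1])),int(round(u[0]))
        w=P[i,j];print(nm,l,np.round(u[:2]),F["d"][i,j],"seen",np.round([(w-p0)@d,(w-p0)@e,(w-p0)@n]),p[i,j])
```

```text
tilt -39.622967214808114 S,N 139.9966135289882 2.0883016404339125
side1.npz -40 [430. 235.] 977.58496 seen [-41.   6.  -4.] [97 96 96]
side1.npz -20 [424. 242.] 982.2559 seen [-23.   8.  -4.] [95 93 94]
side1.npz -5 [419. 248.] 1181.4144 seen [  36. -167.   79.] [229 221 230]
side1.npz 0 [418. 250.] 1177.5428 seen [  40. -162.   76.] [141 136 142]
side1.npz 14 [413. 255.] 1172.627 seen [  55. -152.   73.] [115 113 116]
top1.npz -40 [413. 190.] 656.2987 seen [-295.  413.   67.] [235 226 210]
top1.npz -20 [411. 197.] 646.92847 seen [-292.  427.   69.] [235 226 209]
top1.npz -5 [409. 202.] 640.986 seen [-290.  437.   72.] [234 226 209]
top1.npz 0 [409. 203.] 638.3591 seen [-291.  440.   72.] [233 225 208]
top1.npz 14 [407. 208.] 629.4342 seen [-290.  452.   74.] [204 193 175]
```

Run:
```python
from h import *
from rig import r
f=np.array([.9857,-.1685,0]);n=np.array([.1685,.9857,0]);z=np.array([0,0,1.])
p0=r.sense()["eef_pos"];t=.692;d=-np.sin(t)*f-np.cos(t)*z;e=-np.cos(t)*f+np.sin(t)*z
P,p=cloud("side1.npz");D=P-p0;L,E,N=D@d,D@e,D@n
m=(abs(N)<30)&(abs(E)<40)&(L>-80)&(L<40)
for l in range(-80,40,6):
    k=m&(L>=l)&(L<l+6)
    if k.any():print(l,k.sum(),"e",np.round(np.percentile(E[k],[2,50,98])),"n",np.round(np.percentile(N[k],[2,98])))
c=r.get_calibration("wrist");T=c["world_from_camera"];print(np.round([(T[:3,3]-p0)@d,(T[:3,3]-p0)@e,(T[:3,3]-p0)@n]),np.round(T[:3,2]@np.c_[d,e,n],2))
q,dd=r.grab_frame("wrist");np.savez("wrist1.npz",p=q,d=dd,K=c["K"],T=T)
P,_=cloud("wrist1.npz");D=P-p0;L,E,N=D@d,D@e,D@n
m=(abs(N)<30)&(abs(E)<40)&(L>-80)&(L<40)
for l in range(-80,40,6):
    k=m&(L>=l)&(L<l+6)
    if k.any():print("w",l,k.sum(),"e",np.round(np.percentile(E[k],[2,50,98])),"n",np.round(np.percentile(N[k],[2,98])))
cv2.imwrite("pics/w1.png",q[:,:,::-1])
```

```text
-80 74 e [-18.  12.  18.] n [-17.  23.]
-74 68 e [-15.   9.  15.] n [-28.  30.]
-68 83 e [-11.   9.  12.] n [-29.  29.]
-62 89 e [-10.   9.  13.] n [-28.  27.]
-56 69 e [ 2.  8. 13.] n [-27.  27.]
-50 40 e [-6.  6. 11.] n [-16.  13.]
-44 46 e [-9.  6. 10.] n [-14.  12.]
-38 45 e [-6.  7. 13.] n [-15.  12.]
-32 41 e [-6.  6. 11.] n [-15.  13.]
-26 45 e [-8.  6. 11.] n [-14.  12.]
-20 36 e [-3.  6. 12.] n [-14.  12.]
-14 22 e [-7.  7. 12.] n [-7.  5.]
[-159.   73.   -0.] [ 0.96 -0.29 -0.  ]
w -80 1452 e [-8. 10. 13.] n [-30.  30.]
w -74 4082 e [-7.  9. 13.] n [-29.  29.]
w -68 2260 e [-8. 12. 14.] n [-28.  29.]
w -62 918 e [-5. 12. 14.] n [-26.  25.]
w -56 772 e [-10.   8.  12.] n [-8.  7.]
w -50 401 e [ 7. 11. 12.] n [-13.  13.]
w -44 487 e [ 7.  8. 12.] n [-14.  13.]
w -38 427 e [ 7.  8. 12.] n [-14.  13.]
w -32 385 e [ 7. 11. 12.] n [-13.  13.]
w -26 242 e [ 7. 11. 12.] n [-12.  11.]
w -20 13 e [11. 11. 11.] n [-7.  6.]
```

View pics/w1.png

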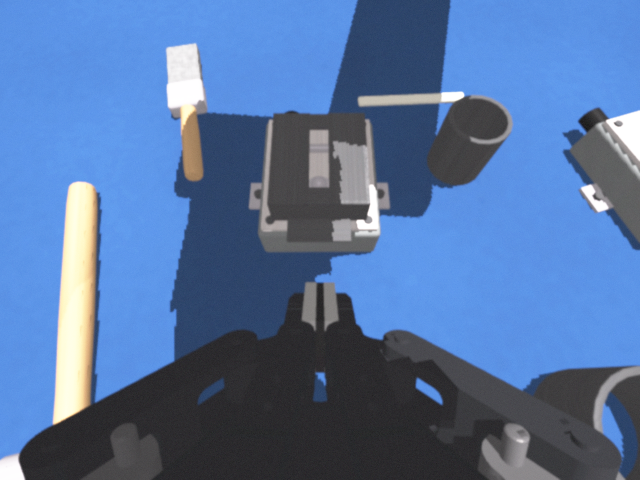

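The wrist view shows the fingertips ending at about (320,283), with the tab at about (320,230) straight ahead. I'll check whether the fingers really end short of the TCP.

Run:
```python
from h import *
from rig import r
f=np.array([.9857,-.1685,0]);n=np.array([.1685,.9857,0]);z=np.array([0,0,1.])
p0=r.sense()["eef_pos"];t=.692;d=-np.sin(t)*f-np.cos(t)*z;e=-np.cos(t)*f+np.sin(t)*z
P,p=cloud("wrist1.npz");m=np.zeros((480,640),bool);m[100:225,255:385]=1;m&=abs(P[...,2]-101)<7
rc=cv2.minAreaRect(P[m][:,:2].astype(np.float32));print("roof",np.round(rc[0],1),np.round(rc[1],1),round(rc[2],1),np.median(P[m][:,2]))
F=np.load("wrist1.npz");K=F["K"];Ti=np.linalg.inv(F["T"])
for l in(-50,-30,-20,-12,0,14):
  for ee in(0,11):
    c=Ti[:3,:3]@(p0+d*l+e*ee)+Ti[:3,3];u=K@c/c[2];print(l,ee,np.round(u[:2]),round(c[2]))
print("depth col 312",[(i,round(float(F["d"][i,312]))) for i in range(276,330,4)])
```

```text
roof [ 533.8 -171.8] [75.2 86.6] 80.6 101.92492035641234
-50 0 [321. 342.] 124
-50 11 [321. 316.] 121
-30 0 [321. 315.] 143
-30 11 [320. 292.] 140
-20 0 [320. 304.] 152
-20 11 [320. 282.] 149
-12 0 [320. 296.] 160
-12 11 [320. 275.] 157
0 0 [320. 286.] 172
0 11 [320. 266.] 168
14 0 [320. 275.] 185
14 11 [320. 257.] 182
depth col 312 [(276, 322), (280, 321), (284, 148), (288, 144), (292, 140), (296, 137), (300, 133), (304, 129), (308, 127), (312, 124), (316, 121), (320, 118), (324, 119), (328, 111)]
```

>>> step_arm(plan="0 0 0 -20 2.5 0 255; 0 0 0 -41.7 5.1 -10 255; 0 0 0 -41.7 5.1 -30 255; 0 0 0 -41.7 5.1 -50 255; 0 0 0 -41.7 5.1 -70 255; 0 0 0 -41.7 5.1 -84 255; 0 0 0 -41.7 5.1 -84 255; 0 0 0 -41.7 5.1 -84 255")

```text
clock: 3.45
eef_pos: [604.5, -184.5, 55.7]
tcp_rot: [-3.141, -0.699, 2.972]
contact_force: [0.6, -0.7, -0.4]
opening: -0.001
grasp_force: 0.0
```

```bash
cat > look.py <<'E'
import sys
from rig import r
from h import *
f=np.array([.9857,-.1685,0]);n=np.array([.1685,.9857,0]);z=np.array([0,0,1.]);C=np.array([508.7,-168.1,0])
def state():
    s=r.sense();p0=s["eef_pos"];from scipy.spatial.transform import Rotation as R
    d=R.from_euler("xyz",s["tcp_rot"]).as_matrix()[:,2];e=np.cross(d,n);e*=-np.sign(e@f)
    print("t",round(float(s["clock"]),2),"TCP s,n,z",np.round([(p0-C)@f,(p0-C)@n,p0[2]],1),"tilt",round(float(np.degrees(np.arctan2(-d@f,-d[2]))),1),"F",np.round(s["contact_force"],1),"q",np.round(s["qpos"],2));return p0,d,e
def snap(nm,k):
    p,dd=r.grab_frame(nm);c=r.get_calibration(nm);np.savez(f"{nm}{k}.npz",p=p,d=dd,K=c["K"],T=c["world_from_camera"]);return cloud(f"{nm}{k}.npz")
E
python3 - <<'E'
from look import *
p0,d,e=state();P,p=snap("side",2);D=P-p0;L,E,N=D@d,D@e,D@n
m=(abs(N)<20)&(abs(E)<20)&(L>-60)&(L<30)
for l in range(-32,10,4):
    k=m&(L>=l)&(L<l+4)
    if k.any():print(l,k.sum(),"e",np.round(np.percentile(E[k],[2,50,98])),"n",np.round(np.percentile(N[k],[2,98])))
Q=P-C;S,NN,Z=Q@f,Q@n,Q[...,2]
k=(S>90)&(S<300)&(Z>15)&(Z<68)&(abs(NN)<90)&(L>10);print("bracket near s",np.round(np.percentile(S[k],[1,50,99])),np.round(np.percentile(NN[k],[1,99])))
cv2.imwrite("pics/s2.png",cv2.resize(p[210:330,300:460,::-1],(800,600),interpolation=cv2.INTER_CUBIC))
E
```

```text
t 3.45 TCP s,n,z [97.2 -0.  55.7] tilt 40.0 F [ 0.6 -0.7 -0.4] q [-0.26  0.95  1.14 -0.06  1.75 -1.65]
-32 28 e [-3.  9. 14.] n [-14.  11.]
-28 24 e [-1.  9. 15.] n [-14.  12.]
-24 24 e [-3. 10. 14.] n [-13.  12.]
-20 11 e [ 6. 12. 15.] n [-9.  4.]
-16 8 e [-4.  8. 10.] n [-8.  5.]Traceback (most recent call last):
  File "<stdin>", line 8, in <module>
    return _quantile_unchecked(
        a, q, axis, out, overwrite_input, method, keepdims, weights)
    return _ureduce(a,
                    func=_quantile_ureduce_func,
    ...<5 lines>...
                    overwrite_input=overwrite_input,
                    method=method)
    r = func(a, **kwargs)
    result = _quantile(arr,
                       quantiles=q,
    ...<2 lines>...
                       out=out,
                       weights=wgt)
    slices_having_nans = np.isnan(arr[-1, ...])
                                  ~~~^^^^^^^^^
IndexError: index -1 is out of bounds for axis 0 with size 0
```

>>> step_arm(plan="0 0 0 0 0 -7 255; 0 0 0 0 0 -14 255; 0 0 0 -5 0.8 -14 255; 0 0 0 -10 1.7 -14 255; 0 0 0 -15 2.5 -14 255; 0 0 0 -20.7 3.5 -14 255; 0 0 0 -20.7 3.5 -14 255")

```text
clock: 4.2
eef_pos: [583.0, -180.9, 42.7]
tcp_rot: [-3.14, -0.698, 2.971]
contact_force: [-0.1, -1.1, 0.2]
opening: -0.0
grasp_force: 0.0
```

Run:
```python
from look import *
p0,d,e=state();P,p=snap("side",3)
cv2.imwrite("pics/s3.png",cv2.resize(p[210:330,300:460,::-1],(800,600),interpolation=cv2.INTER_CUBIC))
```

```text
t 4.2 TCP s,n,z [75.4 -0.1 42.7] tilt 40.0 F [-0.1 -1.1  0.2] q [-0.27  0.93  1.21 -0.06  1.69 -1.65]
```

View pics/s3.png

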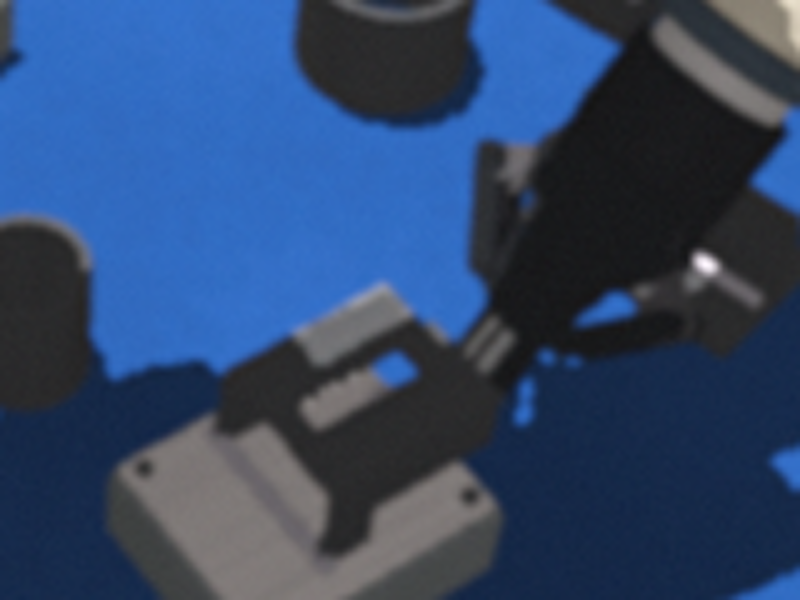

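The finger goes in under the tab at the middle of the guard's front edge, around (480,350), with no contact force yet. Now I compute the arc.

Run:
```python
from look import *
def tcp(th,t):
    a=np.radians(9.8+th);t=np.radians(t);c=np.array([-20+105.5*np.cos(a),56+105.5*np.sin(a)])
    d=np.array([-np.sin(t),-np.cos(t)]);e=np.array([-np.cos(t),np.sin(t)]);return c+27*d-11*e
b=np.array([75.4,42.7])
for th in[0]+list(range(3,82,3)):
    t=40-.6*th;q=tcp(th,t)-b;w=-(.6*th)*n;print(th,"rot",np.round(w[:2],1),"xyz",np.round([*(q[0]*f)[:2],q[1]],1))
```

```text
0 rot [-0. -0.] xyz [-0.4  0.1  3.5]
3 rot [-0.3 -1.8] xyz [-0.6  0.1  8.7]
6 rot [-0.6 -3.5] xyz [-1.   0.2 13.8]
9 rot [-0.9 -5.3] xyz [-1.8  0.3 18.8]
12 rot [-1.2 -7.1] xyz [-2.8  0.5 23.8]
15 rot [-1.5 -8.9] xyz [-4.   0.7 28.7]
18 rot [ -1.8 -10.6] xyz [-5.6  1.  33.6]
21 rot [ -2.1 -12.4] xyz [-7.3  1.3 38.3]
24 rot [ -2.4 -14.2] xyz [-9.3  1.6 42.9]
27 rot [ -2.7 -16. ] xyz [-11.6   2.   47.4]
30 rot [ -3.  -17.7] xyz [-14.1   2.4  51.7]
33 rot [ -3.3 -19.5] xyz [-16.7   2.9  55.8]
36 rot [ -3.6 -21.3] xyz [-19.6   3.4  59.8]
39 rot [ -3.9 -23.1] xyz [-22.8   3.9  63.7]
42 rot [ -4.2 -24.8] xyz [-26.    4.5  67.3]
45 rot [ -4.5 -26.6] xyz [-29.5   5.   70.7]
48 rot [ -4.9 -28.4] xyz [-33.2   5.7  74. ]
51 rot [ -5.2 -30.2] xyz [-37.    6.3  77. ]
54 rot [ -5.5 -31.9] xyz [-40.9   7.   79.7]
57 rot [ -5.8 -33.7] xyz [-45.    7.7  82.3]
60 rot [ -6.1 -35.5] xyz [-49.2   8.4  84.6]
63 rot [ -6.4 -37.3] xyz [-53.5   9.1  86.7]
66 rot [ -6.7 -39. ] xyz [-57.9   9.9  88.5]
69 rot [ -7.  -40.8] xyz [-62.3  10.7  90.1]
72 rot [ -7.3 -42.6] xyz [-66.9  11.4  91.4]
75 rot [ -7.6 -44.4] xyz [-71.5  12.2  92.4]
78 rot [ -7.9 -46.1] xyz [-76.1  13.   93.2]
81 rot [ -8.2 -47.9] xyz [-80.8  13.8  93.7]
```

First 24 degrees of guard, slowly.

>>> step_arm(plan="0 0 0 -0.4 0.1 3.5 255; -0.3 -1.8 0 -0.6 0.1 8.7 255; -0.6 -3.5 0 -1 0.2 13.8 255; -0.9 -5.3 0 -1.8 0.3 18.8 255; -1.2 -7.1 0 -2.8 0.5 23.8 255; -1.5 -8.9 0 -4 0.7 28.7 255; -1.8 -10.6 0 -5.6 1 33.6 255; -2.1 -12.4 0 -7.3 1.3 38.3 255")

```text
clock: 5.05
eef_pos: [576.7, -179.8, 81.4]
tcp_rot: [-3.141, -0.475, 2.972]
contact_force: [0.2, -0.0, 0.1]
opening: 0.0
grasp_force: 0.2
```

```bash
cat >> look.py <<'E'
def guard(k):
    # guard angle from roof/side cloud: dark points in box frame near the guard, above box top
    P,p=snap("side",k);Q=P-C;S,N,Z=Q@f,Q@n,Q[...,2]
    dark=p.max(-1)<110
    m=(abs(N)<40)&(Z>60)&(Z<175)&(np.hypot(S+20,Z-56)<108)&(S<80)&(N<40)&dark
    a=np.degrees(np.arctan2(Z[m]-56,S[m]+20));rr=np.hypot(S[m]+20,Z[m]-56)
    print("guard pts",m.sum(),"far-edge",[(int(a0),int(((a>=a0)&(a<a0+10)).sum()),round(float(rr[(a>=a0)&(a<a0+10)].max()),0)) for a0 in range(0,180,10) if ((a>=a0)&(a<a0+10)).any()])
    return P,p
E
python3 - <<'E'
from look import *
state();P,p=guard(4)
cv2.imwrite("pics/s4.png",cv2.resize(p[180:330,290:490,::-1],(800,600),interpolation=cv2.INTER_CUBIC))
E
```

```text
t 5.05 TCP s,n,z [69.  -0.1 81.4] tilt 27.2 F [ 0.2 -0.   0.1] q [-0.28  0.74  1.4  -0.05  1.48 -1.66]
guard pts 1059 far-edge [(10, 1, 22.0), (20, 5, 24.0), (30, 129, 108.0), (40, 97, 97.0), (50, 263, 97.0), (60, 147, 76.0), (70, 112, 62.0), (80, 99, 56.0), (90, 91, 50.0), (100, 106, 48.0), (110, 9, 45.0)]
```

View pics/s4.png

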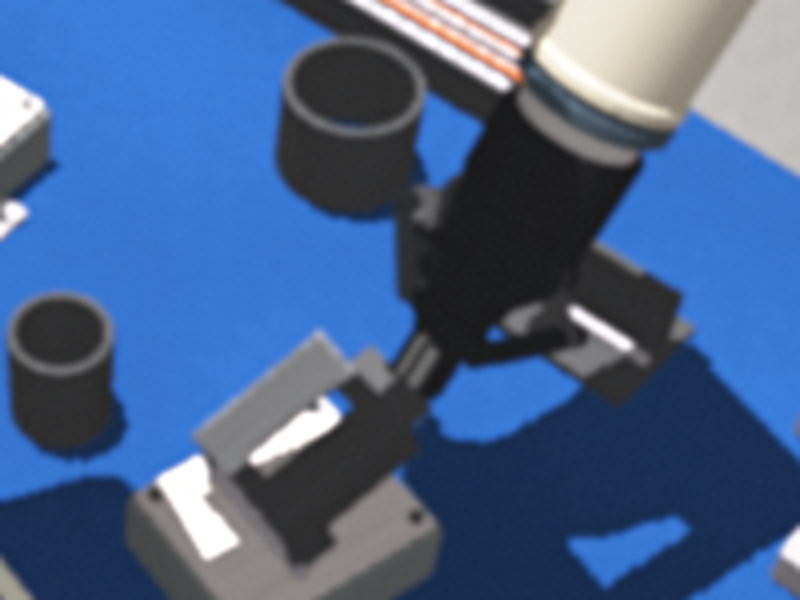

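The guard is lifted about 21° on the fingertip at (420,360), with negligible force. I'll continue along the arc.

>>> step_arm(plan="-0.3 -1.8 0 -2 0.3 4.6 255; -0.6 -3.6 0 -4.3 0.7 9.1 255; -0.9 -5.3 0 -6.8 1.1 13.4 255; -1.2 -7.1 0 -9.4 1.6 17.5 255; -1.5 -8.9 0 -12.3 2.1 21.5 255; -1.8 -10.7 0 -15.5 2.6 25.4 255; -2.1 -12.4 0 -18.7 3.2 29 255; -2.4 -14.2 0 -22.2 3.7 32.4 255")

```text
clock: 5.9
eef_pos: [554.4, -176.0, 113.6]
tcp_rot: [-3.142, -0.225, 2.972]
contact_force: [-0.3, 0.4, -0.0]
opening: -0.001
grasp_force: 0.1
```

```bash
python3 -c "
from look import *
state();guard(5)"
```

```text
t 5.9 TCP s,n,z [ 4.630e+01 -1.000e-01  1.136e+02] tilt 12.9 F [-0.3  0.4 -0. ] q [-0.29  0.52  1.64 -0.03  1.2  -1.68]
guard pts 1121 far-edge [(20, 1, 12.0), (30, 4, 24.0), (40, 6, 23.0), (50, 184, 108.0), (60, 117, 95.0), (70, 280, 97.0), (80, 168, 82.0), (90, 118, 67.0), (100, 90, 57.0), (110, 76, 51.0), (120, 63, 48.0), (130, 14, 45.0)]
```

>>> step_arm(plan="-0.4 -1.8 0 -3.7 0.7 3.3 255; -0.7 -3.6 0 -7.5 1.3 6.3 255; -1 -5.3 0 -11.4 2 9 255; -1.3 -7.1 0 -15.5 2.7 11.6 255; -1.6 -8.9 0 -19.7 3.4 13.9 255; -1.9 -10.7 0 -24 4.1 16 255; -2.2 -12.4 0 -28.4 4.9 17.8 255; -2.5 -14.2 0 -32.8 5.7 19.4 255")

```text
clock: 6.75
eef_pos: [521.6, -170.4, 132.8]
tcp_rot: [-3.14, 0.026, 2.972]
contact_force: [-1.2, 0.7, -0.7]
opening: -0.003
grasp_force: 0.0
```

>>> step_arm(plan="-0.3 -1.8 0 -4.6 0.7 1.3 255; -0.6 -3.6 0 -9.2 1.5 2.3 255; -0.9 -5.3 0 -13.8 2.3 3.1 255; -0.9 -5.3 0 -13.8 2.3 3.1 255; -0.9 -5.3 0 -13.8 2.3 3.1 255")

```text
clock: 7.25
eef_pos: [508.0, -168.2, 135.8]
tcp_rot: [-3.141, 0.118, 2.972]
contact_force: [0.4, -1.0, 0.4]
opening: 0.003
grasp_force: 0.0
```

```bash
python3 -c "
from look import *
state();guard(6)"
```

```text
t 7.25 TCP s,n,z [ -0.7  -0.2 135.8] tilt -6.8 F [ 0.4 -1.   0.4] q [-0.33  0.25  1.99  0.03  0.78 -1.75]
guard pts 1123 far-edge [(40, 1, 8.0), (60, 3, 13.0), (70, 5, 24.0), (80, 19, 108.0), (90, 9, 27.0), (100, 230, 108.0), (110, 267, 98.0), (120, 213, 94.0), (130, 124, 71.0), (140, 94, 60.0), (150, 66, 53.0), (160, 69, 47.0), (170, 23, 46.0)]
```

The guard stands open. Next I back off forward, re-tilt to 30° and descend in front of the toggle.

>>> step_arm(plan="0 0 0 12 -2 5 255; 1 6 0 24 -4.1 10 255; 2.1 12.2 0 36 -6.2 10 255; 3.1 18.3 0 48 -8.2 10 255; 4.2 24.4 0 61.8 -10.6 10 255; 5.2 30.5 0 61.8 -10.6 10 255; 6.2 36.5 0 61.8 -10.6 10 255; 6.2 36.5 0 61.8 -10.6 10 255")

```text
clock: 8.1
eef_pos: [571.2, -178.6, 142.5]
tcp_rot: [-3.14, -0.532, 2.972]
contact_force: [-0.4, -0.5, -0.5]
opening: 0.005
grasp_force: 0.0
```

Run:
```python
from look import *
state();P,p=guard(7)
for nm in("side","top"):
    if nm=="top":P,p=snap("top",7)
    Q=P-C;S,N,Z=Q@f,Q@n,Q[...,2]
    m=(abs(N)<30)&(S<55)&(S>-18)&(Z>60)&(Z<100);print(nm,m.sum(),"toggle pts",[(int(a),int(b),int(c)) for a,b,c in zip(S[m],N[m],Z[m])][:30])
p=np.load("side7.npz")["p"];cv2.imwrite("pics/s7.png",cv2.resize(p[180:330,290:490,::-1],(800,600),interpolation=cv2.INTER_CUBIC))
```

```text
t 8.1 TCP s,n,z [ 63.4   0.2 142.5] tilt 30.5 F [-0.4 -0.5 -0.5] q [-0.27  0.7   1.35 -0.05  1.63 -1.66]
guard pts 1119 far-edge [(40, 1, 7.0), (50, 1, 10.0), (60, 4, 13.0), (70, 4, 19.0), (80, 9, 26.0), (90, 4, 25.0), (100, 226, 108.0), (110, 277, 98.0), (120, 215, 94.0), (130, 122, 71.0), (140, 95, 59.0), (150, 67, 52.0), (160, 62, 48.0), (170, 32, 45.0)]
side 62 toggle pts [(36, 6, 85), (37, 3, 87), (37, 1, 90), (40, 1, 88), (35, 4, 84), (34, 0, 89), (36, 0, 88), (39, 0, 87), (40, -2, 89), (31, 3, 85), (33, 2, 85), (33, 0, 87), (35, -1, 89), (36, -2, 89), (40, -2, 86), (30, 1, 84), (31, 0, 86), (32, -1, 87), (34, -3, 87), (36, -3, 86), (38, -4, 86), (31, 2, 79), (30, -1, 85), (33, -1, 83), (33, -4, 85), (36, -4, 84), (38, -5, 83), (31, 1, 77), (32, 0, 77), (32, -3, 82)]
top 0 toggle pts []
```

View pics/s7.png

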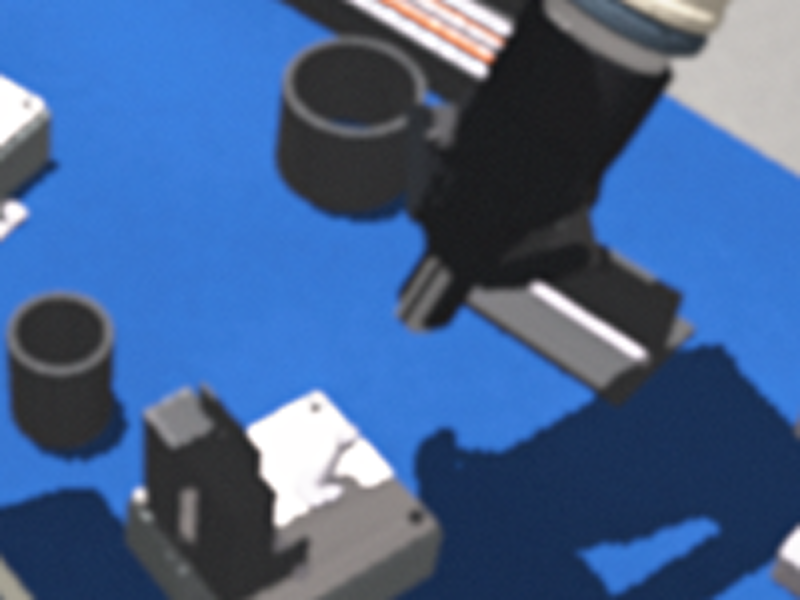

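The guard rests open at about (210,500). The toggle still leans to the front, with its tip at about (340,450), so ball s≈36. Descending in front of it.

>>> step_arm(plan="0 0 0 0 0 -15 255; 0 0 0 0 0 -35 255; 0 0 0 0 0 -55 255; 0 0 0 0 0 -75 255; 0 0 0 0 0 -90 255; 0 0 0 0 0 -90 255; 0 0 0 -5 0.8 -90 255; 0 0 0 -8 1.4 -90 255")

```text
clock: 9.0
eef_pos: [561.5, -177.3, 56.2]
tcp_rot: [-3.139, -0.527, 2.972]
contact_force: [-0.1, -0.5, 1.0]
opening: 0.001
grasp_force: 0.0
```

```bash
python3 -c "
from look import *
p0,d,e=state();P,p=snap('side',8);D=P-p0;L,E,N=D@d,D@e,D@n
m=(abs(N)<9)&(abs(E)<16)&(L>-40)&(L<10);print('tip L',np.round(np.sort(L[m])[-12:],1));Q=P-C;k=m&(L>-24);print(np.round(np.c_[(Q@f)[k],(Q@n)[k],Q[...,2][k]][:20]).tolist())"
```

```text
t 9.0 TCP s,n,z [53.6 -0.2 56.2] tilt 30.2 F [-0.1 -0.5  1. ] q [-0.28  0.78  1.41 -0.06  1.48 -1.66]
tip L [8.1 8.2 8.3 8.7 8.8 8.9 9.  9.1 9.3 9.4 9.5 9.9]
[[54.0, 5.0, 82.0], [53.0, 5.0, 78.0], [53.0, 3.0, 82.0], [55.0, 2.0, 80.0], [57.0, 1.0, 80.0], [51.0, 4.0, 78.0], [52.0, 2.0, 79.0], [55.0, 1.0, 78.0], [56.0, -3.0, 82.0], [53.0, 2.0, 75.0], [53.0, -1.0, 79.0], [53.0, -4.0, 82.0], [54.0, -5.0, 82.0], [59.0, -6.0, 80.0], [52.0, -2.0, 77.0], [53.0, -4.0, 79.0], [54.0, -7.0, 81.0], [56.0, -7.0, 80.0], [57.0, -8.0, 80.0], [52.0, -6.0, 78.0]]
```

>>> step_arm(plan="0 0 0 0 0 -4 255; 0 0 0 -5 0.8 -4 255; 0 0 0 -10 1.7 -4 255; 0 0 0 -15 2.5 -4 255; 0 0 0 -20 3.4 -4 255; 0 0 0 -25 4.2 -4 255; 0 0 0 -30 5.1 -4 255; 0 0 0 -34 5.8 -4 255")

```text
clock: 9.85
eef_pos: [527.2, -171.4, 51.5]
tcp_rot: [-3.14, -0.527, 2.972]
contact_force: [2.0, -0.7, -0.3]
opening: -0.002
grasp_force: 1.7
```

```bash
cat >> look.py <<'E'
def tog(k):
    P,p=snap("side",k);Q=P-C;S,N,Z=Q@f,Q@n,Q[...,2]
    m=(abs(N)<14)&(S<40)&(S>-15)&(Z>58)&(Z<100)&(p.min(-1)>0)
    print(k,m.sum(),np.round(np.c_[S,N,Z].reshape(480,640,3,order="A")[m] if 0 else np.stack([S,N,Z],-1)[m][::2]).astype(int).tolist())
E
python3 -c "
from look import *
state();tog(9)"
```

```text
t 9.85 TCP s,n,z [18.7 -0.1 51.5] tilt 30.2 F [ 2.  -0.7 -0.3] q [-0.28  0.74  1.5  -0.06  1.42 -1.66]
9 225 [[35, 13, 96], [34, 12, 95], [37, 6, 100], [34, 11, 93], [34, 5, 99], [32, 11, 90], [31, 5, 98], [34, 2, 99], [32, 10, 88], [29, 2, 99], [34, 1, 97], [29, 11, 86], [31, 6, 90], [31, 1, 95], [34, -2, 97], [26, 10, 86], [27, 5, 91], [29, 2, 93], [31, -2, 96], [33, -6, 100], [37, -8, 97], [26, 12, 80], [25, 5, 89], [27, 2, 91], [28, -3, 95], [30, -7, 98], [34, -8, 97], [37, -11, 99], [24, 13, 77], [25, 8, 83], [26, 3, 88], [27, -2, 92], [29, -5, 94], [33, -7, 94], [34, -11, 97], [23, 12, 75], [22, 4, 85], [25, 1, 86], [26, -3, 91], [28, -6, 92], [32, -8, 92], [34, -12, 94], [39, -13, 92], [20, 5, 82], [22, 1, 85], [24, -2, 87], [26, -6, 90], [31, -7, 88], [32, -12, 92], [36, -14, 92], [20, 4, 79], [22, 0, 83], [23, -4, 87], [27, -6, 86], [30, -9, 87], [34, -13, 88], [6, 7, 83], [8, 4, 85], [11, 1, 86], [20, 4, 77], [22, 0, 80], [23, -4, 84], [26, -7, 85], [28, -11, 87], [32, -12, 86], [37, -13, 83], [5, 2, 86], [7, -1, 88], [17, 3, 75], [20, 1, 76], [21, -4, 81], [23, -8, 85], [27, -9, 83], [29, -14, 87], [37, -14, 80], [1, 1, 87], [4, -2, 88], [8, -4, 87], [18, 0, 75], [19, -4, 79], [20, -8, 83], [27, -8, 78], [27, -13, 83], [35, -14, 79], [1, 0, 85], [3, -3, 87], [7, -5, 86], [16, -2, 75], [19, -4, 76], [22, -7, 76], [25, -10, 78], [32, -14, 77], [1, 0, 82], [3, -4, 84], [7, -5, 82], [18, 0, 68], [20, -4, 72], [22, -7, 74], [25, -10, 75], [28, -13, 75], [3, -1, 78], [4, -6, 82], [13, -3, 72], [20, -2, 65], [21, -6, 70], [22, -11, 74], [26, -12, 73], [32, -12, 68], [13, -3, 69], [19, -3, 63], [20, -8, 69], [18, -1, 59], [17, -3, 58]]
```

>>> step_arm(plan="0 0 0 -1 0.2 0 255; 0 0 0 -1 0.2 0 255")

```text
clock: 10.1
eef_pos: [527.0, -171.4, 51.5]
tcp_rot: [-3.139, -0.526, 2.972]
contact_force: [3.9, -0.8, -0.0]
opening: 0.002
grasp_force: 1.8
```

>>> step_arm(plan="0 0 0 -1 0.2 0 255; 0 0 0 -1 0.2 0 255")

```text
clock: 10.3
eef_pos: [526.9, -171.3, 51.5]
tcp_rot: [-3.139, -0.524, 2.972]
contact_force: [7.9, -2.6, -0.1]
opening: 0.003
grasp_force: 3.0
```

The force climbs to 8 N with no further motion, so the toggle is at its stop. Retreating.

>>> step_arm(plan="0 0 0 5 -0.8 0 255; 0 0 0 15 -2.6 0 255; 0 0 0 27 -4.6 5 255; 0 0 0 35 -6 30 255; 0 0 0 35 -6 70 255; 0 0 0 35 -6 115 255; 0 0 0 35 -6 160 255; 0 0 0 35 -6 190 255")

```text
clock: 11.1
eef_pos: [561.1, -177.2, 244.6]
tcp_rot: [-3.139, -0.526, 2.971]
contact_force: [0.0, -0.5, 0.3]
opening: 0.0
grasp_force: 0.0
```

```bash
python3 -c "
from look import *
state();guard(10);tog(11)"
```

```text
t 11.1 TCP s,n,z [ 5.320e+01 -1.000e-01  2.446e+02] tilt 30.1 F [ 0.  -0.5  0.3] q [-0.28  0.59  1.3  -0.06  1.77 -1.67]
guard pts 1042 far-edge [(40, 1, 9.0), (60, 3, 13.0), (70, 2, 19.0), (80, 4, 24.0), (90, 9, 26.0), (100, 198, 107.0), (110, 247, 98.0), (120, 214, 94.0), (130, 122, 71.0), (140, 81, 59.0), (150, 67, 52.0), (160, 68, 48.0), (170, 26, 45.0)]
11 45 [[6, 7, 84], [9, 4, 85], [13, 2, 84], [3, 0, 90], [8, 0, 86], [1, 3, 85], [4, 1, 85], [7, -1, 85], [11, -3, 83], [1, 0, 84], [4, -3, 86], [8, -4, 84], [1, 0, 82], [4, -3, 83], [8, -5, 81], [15, -3, 73], [3, -4, 80], [9, -4, 76], [15, -3, 70], [11, -2, 69], [17, -2, 64], [14, -2, 63], [19, -3, 60]]
```

The toggle's ball now sits at s≈6, z≈83, which is fully on, and the guard is open. I'll go over the guard to its rear side.

>>> step_arm(plan="0 0 0 -15 2.6 0 255; -0.8 -5 0 -35 6 0 255; -1.6 -10 0 -55 9.4 0 255; -2.5 -15 0 -77 13.2 0 255; -3.4 -20 0 -100 17.1 0 255; -4.2 -25 0 -122 20.8 0 255; -5.1 -29.6 0 -143 24.4 0 255; -5.1 -29.6 0 -155.7 26.6 0 255")

```text
clock: 12.0
eef_pos: [401.2, -149.5, 240.7]
tcp_rot: [-3.14, -0.004, 2.971]
contact_force: [0.5, 0.2, 0.1]
opening: 0.001
grasp_force: 0.0
```

>>> step_arm(plan="0 0 0 0 0 -15 255; 0 0 0 0 0 -35 255; 0 0 0 0 0 -55 255; 0 0 0 0 0 -75 255; 0 0 0 0 0 -95 255; 0 0 0 0 0 -115 255; 0 0 0 0 0 -130 255; 0 0 0 0 0 -135 255")

```text
clock: 12.8
eef_pos: [404.1, -150.1, 104.5]
tcp_rot: [-3.14, -0.008, 2.972]
contact_force: [0.8, 0.4, -0.1]
opening: -0.0
grasp_force: 0.0
```

```bash
python3 -c "
from look import *
state()"
```

```text
t 12.8 TCP s,n,z [-1.061e+02  1.000e-01  1.045e+02] tilt 0.5 F [ 0.8  0.4 -0.1] q [-0.36  0.21  2.13 -0.    0.81 -1.75]
```

>>> step_arm(plan="0 0 0 10 -1.7 3 255; 0 0 0 20 -3.4 3 255; 0 0 0 25 -4.3 3 255; 0 0 0 30 -5.1 3 255; 0 0 0 35 -6 3 255; 0 0 0 40 -6.8 3 255; 0 0 0 46 -7.9 3 255; 0 0 0 52 -8.9 3 255")

```text
clock: 13.6
eef_pos: [457.2, -159.3, 109.6]
tcp_rot: [-3.14, -0.003, 2.971]
contact_force: [0.3, 0.9, 1.8]
opening: 0.002
grasp_force: 1.0
```

>>> step_arm(plan="0 0 0 6 -1 0 255; 0 0 0 12 -2 0 255; 0 0 0 18 -3.1 0 255; 0 0 0 24 -4.1 0 255; 0 0 0 24 -4.1 0 255; 0 0 0 24 -4.1 0 255")

```text
clock: 14.2
eef_pos: [481.0, -163.4, 109.5]
tcp_rot: [-3.139, -0.003, 2.972]
contact_force: [0.6, 3.1, 4.4]
opening: -0.004
grasp_force: 2.4
```

```bash
python3 -c "
from look import *
state();guard(12)"
```

```text
t 14.2 TCP s,n,z [-28.1  -0.  109.5] tilt 0.2 F [0.6 3.1 4.4] q [-0.33  0.31  1.97 -0.    0.86 -1.73]
guard pts 1172 far-edge [(20, 1, 15.0), (30, 4, 24.0), (40, 3, 24.0), (50, 6, 26.0), (60, 40, 107.0), (70, 77, 93.0), (80, 146, 98.0), (90, 216, 108.0), (100, 246, 107.0), (110, 142, 58.0), (120, 129, 52.0), (130, 125, 50.0), (140, 35, 46.0), (150, 2, 14.0)]
```

The guard is only at about 55° and there is a sideways force, so the slim pad tips have probably entered the 16 mm slot. I'll back straight out and push again beside the slot.

>>> step_arm(plan="0 0 0 -4 0.7 0 255; 0 0 0 -8 1.4 0 255; 0 0 0 -14 2.4 0 255; 0 0 0 -20 3.4 0 255; 0 0 0 -30 5.1 0 255; 0 0 0 -40 6.8 0 255; 0 0 0 -50 8.5 0 255; 0 0 0 -65 11 0 255")

```text
clock: 15.05
eef_pos: [415.2, -152.7, 109.7]
tcp_rot: [-3.139, -0.002, 2.972]
contact_force: [1.0, -0.6, 0.8]
opening: -0.002
grasp_force: 0.0
```

```bash
python3 -c "
from look import *
state();P,p=guard(13);tog(14)
cv2.imwrite('pics/s13.png',cv2.resize(p[180:330,290:490,::-1],(800,600),interpolation=cv2.INTER_CUBIC))"
```

```text
t 15.05 TCP s,n,z [-94.7  -0.5 109.7] tilt 0.1 F [ 1.  -0.6  0.8] q [-0.35  0.22  2.11 -0.    0.82 -1.75]
guard pts 721 far-edge [(70, 1, 11.0), (80, 4, 20.0), (90, 5, 20.0), (100, 186, 108.0), (110, 126, 99.0), (120, 115, 92.0), (130, 84, 107.0), (140, 67, 59.0), (150, 52, 53.0), (160, 59, 47.0), (170, 22, 45.0)]
14 46 [[5, 5, 86], [7, 2, 88], [11, 0, 87], [4, 2, 87], [8, 0, 86], [2, 5, 82], [3, 0, 87], [5, -3, 89], [12, -2, 82], [1, 0, 85], [3, -3, 87], [7, -5, 85], [0, -1, 82], [3, -3, 84], [8, -4, 81], [17, -1, 70], [4, -4, 80], [11, -2, 73], [15, -4, 71], [11, -3, 70], [18, -4, 65], [16, -3, 62], [17, -3, 58]]
```

View pics/s13.png

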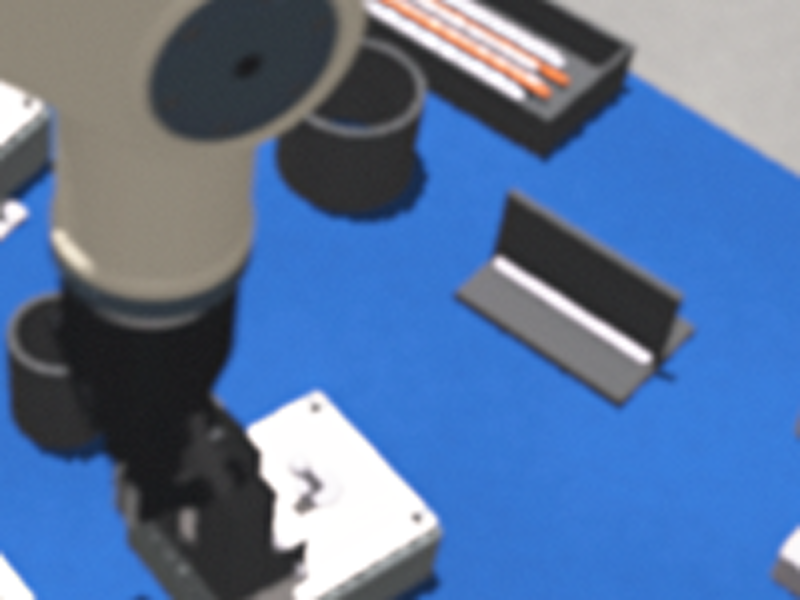

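The picture shows the guard fallen open again at about (210,490) and the toggle on at about (310,480). I'll shift 22 mm sideways, clear of the slot, and push again.

>>> step_arm(plan="0 0 0 -3.7 -21.7 0 255; 0 0 0 -3.7 -21.7 0 255; 0 0 0 6.2 -23.4 0 255; 0 0 0 13 -24.6 0 255; 0 0 0 20 -25.7 0 255; 0 0 0 27 -27 0 255; 0 0 0 34 -28.1 0 255; 0 0 0 41 -29.3 0 255")

```text
clock: 15.95
eef_pos: [457.5, -181.7, 109.5]
tcp_rot: [-3.139, -0.003, 2.972]
contact_force: [-1.6, 0.5, 1.0]
opening: -0.002
grasp_force: 0.5
```

>>> step_arm(plan="0 0 0 6 -1 0 255; 0 0 0 12 -2 0 255; 0 0 0 18 -3.1 0 255; 0 0 0 24 -4.1 0 255; 0 0 0 30 -5.1 0 255; 0 0 0 34 -5.8 0 255; 0 0 0 34 -5.8 0 255; 0 0 0 34 -5.8 0 255")

```text
clock: 16.75
eef_pos: [490.6, -187.5, 109.4]
tcp_rot: [-3.139, -0.004, 2.972]
contact_force: [0.1, 0.0, -0.4]
opening: 0.0
grasp_force: 0.0
```

```bash
python3 -c "
from look import *
state();P,p=guard(15);tog(16)"
```

```text
t 16.75 TCP s,n,z [-14.6 -22.1 109.4] tilt 0.2 F [ 0.1  0.  -0.4] q [-0.37  0.33  1.94 -0.    0.87 -1.76]
guard pts 726 far-edge [(10, 27, 88.0), (20, 69, 97.0), (30, 87, 88.0), (40, 78, 71.0), (50, 73, 60.0), (60, 68, 52.0), (70, 77, 49.0), (80, 136, 92.0), (90, 111, 107.0)]
16 10 [[-4, 12, 99], [-8, 11, 99], [-8, 11, 96], [-14, 3, 100], [-15, -5, 100]]
```

The guard has dropped shut. Retreating upward and verifying.

>>> step_arm(plan="0 0 0 -5 0.8 20 255; 0 0 0 -20 3 50 255; 0 0 0 -40 6 90 255; 0 0 0 -60 10 130 255; 0 0 0 -80 14 150 255; 0 0 0 -80 14 150 255; 0 0 0 -80 14 150 255; 0 0 0 -80 14 150 255")

```text
clock: 17.65
eef_pos: [410.8, -173.5, 258.4]
tcp_rot: [-3.14, -0.004, 2.971]
contact_force: [-0.2, 0.6, 0.3]
opening: 0.005
grasp_force: 0.0
```

Run:
```python
from look import *
state()
P,p=snap("side",17);Q=P-C;S,N,Z=Q@f,Q@n,Q[...,2]
m=(abs(N)<35)&(S>-18)&(S<62)&(Z>90)&(Z<125);a=np.polyfit(S[m],Z[m],1);print("roof pts",m.sum(),"z mean",Z[m].mean(),"slope",a[0])
k=(abs(N)<7)&(S>-10)&(S<55)&(Z>60)&(Z<93);print("in slot",np.round(np.stack([S,N,Z],-1)[k][::2]).astype(int).tolist())
P0,p0=cloud("side0.npz")
for nm,(u,v) in dict(spare=(278,200),pipeS=(305,272),pipeL=(378,210),bracket=(433,255),magnet=(183,214),stone=(280,311),hammer=(480,360),grinder=(225,165),brush=(357,410)).items():
    w=(slice(v-30,v+30),slice(u-35,u+35));x=p[w].astype(int)-p0[w];print(nm,"changed px",int((abs(x).max(-1)>70).sum()),end="; ")
cv2.imwrite("pics/s17.png",cv2.resize(p[100:400,160:560,::-1],(800,600),interpolation=cv2.INTER_CUBIC))
```

```text
t 17.65 TCP s,n,z [-95.6 -21.8 258.4] tilt 0.2 F [-0.2  0.6  0.3] q [-0.4   0.03  1.94 -0.    1.18 -1.8 ]
roof pts 939 z mean 100.63392102265158 slope -0.0005961152868952938
in slot [[5, 6, 85], [6, 2, 89], [4, 2, 87]]
spare changed px 171; pipeS changed px 395; pipeL changed px 1055; bracket changed px 0; magnet changed px 23; stone changed px 0; hammer changed px 0; grinder changed px 0; brush changed px 2164;
```

View pics/s17.png

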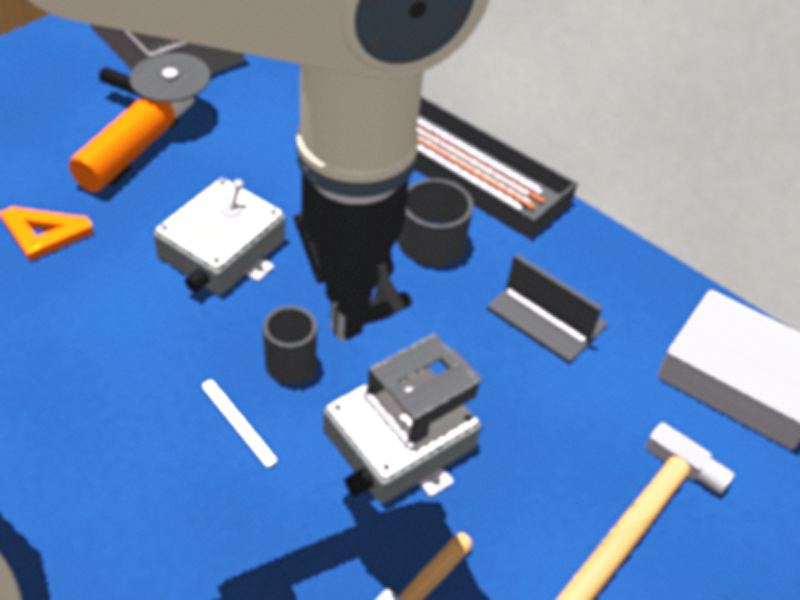

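The guard is shut and flat at about (425,380), with roof slope 0 and height 100.6 mm. The toggle ball shows in the slot at (408,388), box s≈5, so it is on. The spare toggle still leans forward at (237,190) and the loose things are in place. The changed pixels are the arm and its shadow.

```bash
python3 -c "
from rig import r
print(r.sign_off())"
```

```text
the job is handed in; nothing more can be done
None
```

The fume extractor is switched on: the toggle is fully over towards the hinge, the guard is shut over it, and the other box and loose things look undisturbed; the job is handed in, but no verdict came back. The first push to close the guard stuck in its slot and let it fall open again; a second push beside the slot shut it.

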